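# Set up the stirring station

## Robot

A 6-joint arm with a two-finger parallel gripper is mounted at the origin on a cart in front of the work surface, level with it; the furniture and walls round the work are solid. World frame = base frame: x ahead of the robot, y to its left, z up, the work surface at z = 0. Lengths are in m, angles in rad, forces in N, time in s.
With the tool pointing down it reaches from about 0.3 to 0.85 m from the base axis. Payload 4.2 kg.
Tool frame: the origin (TCP) lies on the centre line of the jaws, within the pads' length; the fingertips stand 22 mm ahead of it and the grasp point (between the pads) lies 3 mm ahead of it; z points along the fingers, y is the line along which they close (so a half turn about z gives the same grasp; the last joint's range is limited). The gripper opens to 91 mm and grips with 3 to 60 N. Pads are 32 mm wide; open, the fingers measure 118 mm over their backs; the gripper's body (76 mm by 178 mm) begins 60 mm behind the grasp point.
Start: joints at [-1.207, 0.32, 1.565, -0, 1.257, -0.02], TCP at [0.215, -0.533, 0.236] pointing down, gripper open.
Joint ranges: [-3.11, 3.11], [-0.84, 2.01], [0.21, 2.61], [-1.34, 4.49], [0.05, 2.63], [-2.56, 2.56]. Speed limits (rad/s): [2.57, 2.57, 3.14, 3.14, 3.14, 3.14].

## Interface

Orientations are given as a rotation vector (axis times angle).
In Python, from cell import bot, cams, workorder gives the robot as it stands.
- The arm moves only by the shell command python3 -m handwheel 'ROWS' [FORCE]. ROWS is JSON, one flat list of numbers, 7 for each row, row after row: the shift along the tool's x, y, z normalised to -1 to 1, where 1 is 0.8 m, then the turn, a rotation vector about the tool's x, y, z normalised to -1 to 1, where 1 is 60 degrees, then the gripper command: -1 is shut, 1 is fully open, values between are in proportion. In form: [x, y, z, ax, ay, az, jaw, x, y, z, ax, ay, az, jaw, ...]. A call has 1 to 12 rows; each row is the pose to reach, as a shift and turn from the pose commanded when the call began, along the tool's axes at that moment; what a row does not reach only later rows make up. A row lasts 1/12 s, in which the tool goes at most 41.7 mm and 7.16 degrees, less where a joint would pass 70% of its speed; a pose out of reach is approached as far as the arm can. A call with a number of a shift or a turn outside -1 to 1 is refused whole. A call with a gripper value outside its range is refused whole. The fingers move at their own pace and stop on an object; FORCE is the grip in N (left out, the last holds). Time passes only in rows, so rows that repeat a pose let the fingers close. It gives the time, the measured TCP pose, the force, the opening and the grip force at its end, in the units of the state.
- bot.get_obs(): the state, without advancing time (a new reading comes with each control period).
- cams.grab_frame(name): name is "scene" or "top"; returns a dict with "color" (420x560x3 uint8, blue, green, red), "depth" (420x560 float32, m along the optical axis (not along the pixel's ray), 0 where there is no reading), "K" (3x3 intrinsics, pixels), "rvec" (rotation vector, rad) and "tvec" (3), from world to camera coordinates, as OpenCV has them. Camera axes: x right, y down, z forward; pixel columns grow to the right and rows downward; lengths in m; the calibration is good to about 2 mm. A picture is of the moment at which its call begins.
- workorder.job_done(): hands the job in; it is judged then, once.
The state is a dict: "time": time; "joints": joint angles; "joint_velocities": joint speeds; "joint_torque": joint torques, N m; "position": TCP position; "orientation": TCP orientation; "ft_force": force on the tool from outside, world axes, zero at the start; "moment": the same for the moment, N m; "grip_width": opening from 0.0 (shut) to 1.0 (fully open); "grip_force": force on a finger pad.
Only numpy, scipy, OpenCV 4.12 (cv2) and the standard library are available. Lean on these libraries where they do the work, as an engineer would, in place of code of your own. Each camera call takes 0.05 s, during which the arm holds its last target. There are 200 camera calls.

## Task

Set up the stirring station: stand the small glass beaker on the middle of the stirrer's round plate, and stand each of the other three things on the bench exactly midway between the stirrer's plate and its own neighbour: the plastic flask between plate and large waste beaker, the small black instrument between plate and vortex mixer, and the spare cap between plate and bench timer. Everything stays the right way up, as it stands now, and the stirrer's three neighbours must not be shifted.

Things in the scene. Friction and masses are not known exactly. Their poses are not given: they have to be found in the camera images.
- stirrer: magnetic stirrer, fixed: grey box, x -90 to +60 mm, y +-60, 45 high, two black knobs on its front (-x) reaching x = -102; round white plate, 110 diameter, flat top 55 above the bench. Origin: on the bench under the plate's centre; z up. Its three neighbours stand 250 mm from the plate's centre, at its +y side, its -y side and behind it (+x); which is where changes
- waste_beaker: large empty glass beaker, the stirrer's neighbour, 88 diameter, 112 high. Origin: centre of its underside. Not to be moved
- vortexer: vortex mixer, the stirrer's neighbour: round white dome with black cup on top, 93 diameter, 62 high. Origin: centre of its underside. Not to be moved
- bench_timer: flat white bench timer with display and buttons, the stirrer's neighbour, 66 x 66, 19 high. Origin: centre of its underside. Not to be moved
- small_beaker_center (a point): small empty glass beaker, loose, 60 g, standing, mouth up: outside 57 diameter, 60 over the rim (63 at the spout, along its y), 80 high, wall about 2 to 4. Point: its centre, 40 above its underside; z up
- flask_center (a point): plastic flask, loose, 80 g, standing, mouth up: round, 66 greatest diameter, narrower toward the neck at the top, 150 high. Hold it 115 to 130 above its underside: there the fingers close on a solid hull that tapers from 59 to 54 wide (no closer, though the neck looks narrower). Point: on its axis, 75 above its underside; z up
- instrument_center (a point): small black box-shaped instrument with a blue knob on its front (-x), loose, 220 g: solid box 70 long (x, 81 with the knob), 50 wide (y), 60 high. Point: centre of the box, 30 above its underside; x along the long side, z up
- cap_center (a point): spare blue screw cap, loose, 15 g, lying flat with its closed top up: 35 diameter, 13 high. Point: its centre, 6.5 above its underside; z up. Where the four loose things start, neighbours leave most room for the fingers along world x; a tall pipette carousel stands behind them, beyond x = 0.68 m: carry things round its front, not over it
Mind the look-alikes: they are no part of the job. Of the things that look like the part that bears flask_center, the largest one is meant.

How it is judged:
At the end, for the whole second after the job is handed in: Beaker on the plate within 15 mm of its centre; flask, instrument and cap on the bench within 15 mm of the midpoint between plate centre and their neighbour's centre (both along stirrer x and y); all upright (0.1 rad), resting (height 4 mm) and still; neighbours within 20 mm of their start (x of small_beaker_center in the frame of stirrer between -0.015 and 0.015 m and y of small_beaker_center in the frame of stirrer between -0.015 and 0.015 m and height (world z) of small_beaker_center between 0.091 and 0.099 m and angle between each of small_beaker_center, flask_center, instrument_center, cap_center's own z axis and vertical below 0.1 rad and linear speed of each of small_beaker, flask, instrument, cap below 0.02 m/s and ((y of waste_beaker in the frame of stirrer above 0.2 m and x of flask_center in the frame of stirrer between -0.015 and 0.015 m and y of flask_center in the frame of stirrer between 0.11 and 0.14 m) or (y of waste_beaker in the frame of stirrer below -0.2 m and x of flask_center in the frame of stirrer between -0.015 and 0.015 m and y of flask_center in the frame of stirrer between -0.14 and -0.11 m) or (x of waste_beaker in the frame of stirrer above 0.2 m and x of flask_center in the frame of stirrer between 0.11 and 0.14 m and y of flask_center in the frame of stirrer between -0.015 and 0.015 m)) and height (world z) of flask_center between 0.071 and 0.079 m and ((y of vortexer in the frame of stirrer above 0.2 m and x of instrument_center in the frame of stirrer between -0.015 and 0.015 m and y of instrument_center in the frame of stirrer between 0.11 and 0.14 m) or (y of vortexer in the frame of stirrer below -0.2 m and x of instrument_center in the frame of stirrer between -0.015 and 0.015 m and y of instrument_center in the frame of stirrer between -0.14 and -0.11 m) or (x of vortexer in the frame of stirrer above 0.2 m and x of instrument_center in the frame of stirrer between 0.11 and 0.14 m and y of instrument_center in the frame of stirrer between -0.015 and 0.015 m)) and height (world z) of instrument_center between 0.026 and 0.034 m and ((y of bench_timer in the frame of stirrer above 0.2 m and x of cap_center in the frame of stirrer between -0.015 and 0.015 m and y of cap_center in the frame of stirrer between 0.11 and 0.14 m) or (y of bench_timer in the frame of stirrer below -0.2 m and x of cap_center in the frame of stirrer between -0.015 and 0.015 m and y of cap_center in the frame of stirrer between -0.14 and -0.11 m) or (x of bench_timer in the frame of stirrer above 0.2 m and x of cap_center in the frame of stirrer between 0.11 and 0.14 m and y of cap_center in the frame of stirrer between -0.015 and 0.015 m)) and height (world z) of cap_center between 0.0025 and 0.0105 m and distance of each of waste_beaker, vortexer, bench_timer from where it was at the start of the episode below 0.02 m); the robot touches nothing.
It fails at once if the waste beaker is shifted by 20 mm or more (distance of waste_beaker from where it was at the start of the episode above 0.02 m).
It fails at once if the vortex mixer is shifted by 20 mm or more (distance of vortexer from where it was at the start of the episode above 0.02 m).
It fails at once if the bench timer is shifted by 20 mm or more (distance of bench_timer from where it was at the start of the episode above 0.02 m).
It also fails if it takes over 134 s, if anything falls off the work surface, if the arm or the gripper's body presses on something with over 40 N, if the wrist force passes 120 N, or if a joint passes its speed limit or range.

## Working session

There is one attempt and no reset: what is moved stays moved. The work goes in short steps, Python scripts to look and compute and a shell command to move; the robot and the scene stay as the last step left them, time stands still between calls to the robot, and variables do not carry over. Pictures are saved under pics/ and viewed, at most 14 in all, crops included, and the job is handed in when it is done.

```bash
ls; mkdir -p pics
cat > h.py <<'E'
import numpy as np, cv2
from cell import bot, cams, workorder
def grab(n):
    f=cams.grab_frame(n); np.savez(f'pics/{n}.npz',**f); return f
def load(n): return dict(np.load(f'pics/{n}.npz'))
def cloud(f):
    d=f['depth'];K=f['K'];v,u=np.mgrid[:d.shape[0],:d.shape[1]]
    P=np.stack([(u-K[0,2])/K[0,0]*d,(v-K[1,2])/K[1,1]*d,d],-1)
    R=cv2.Rodrigues(f['rvec'])[0]; W=(P-f['tvec'].reshape(3))@R
    W[d==0]=np.nan; return W
E
python3 - <<'E'
from h import *
for n in ('scene','top'):
    f=grab(n); cv2.imwrite(f'pics/{n}0.png',cv2.resize(f['color'],(800,600)))
    R=cv2.Rodrigues(f['rvec'])[0]; print(n,-R.T@f['tvec'].reshape(3),R[2],f['K'][0,0])
print({k:np.round(v,3) for k,v in bot.get_obs().items()})
E
```

```text
pics
scene [-0.05385001  0.91216997  0.62502967] [ 0.47952797 -0.76787741 -0.42475547] 451.15957969925427
top [ 0.40316313 -0.03846041  1.38404886] [ 0.11130343 -0.00867045 -0.99374865] 443.04751436488795
{'time': np.float64(0.1), 'joints': array([-1.207,  0.32 ,  1.566, -0.   ,  1.257, -0.02 ]), 'joint_velocities': array([ 0.   ,  0.001, -0.002,  0.   , -0.001,  0.   ]), 'joint_torque': array([ -0.   , -41.333, -23.251,   0.073,   0.042,  -0.   ]), 'position': array([ 0.215, -0.533,  0.235]), 'orientation': array([-3.082, -0.599,  0.   ]), 'ft_force': array([-0.536,  0.112,  0.886]), 'moment': array([-0.006,  0.039,  0.061]), 'grip_force': np.float64(0.0), 'grip_width': np.float64(0.999)}
```

View pics/top0.png

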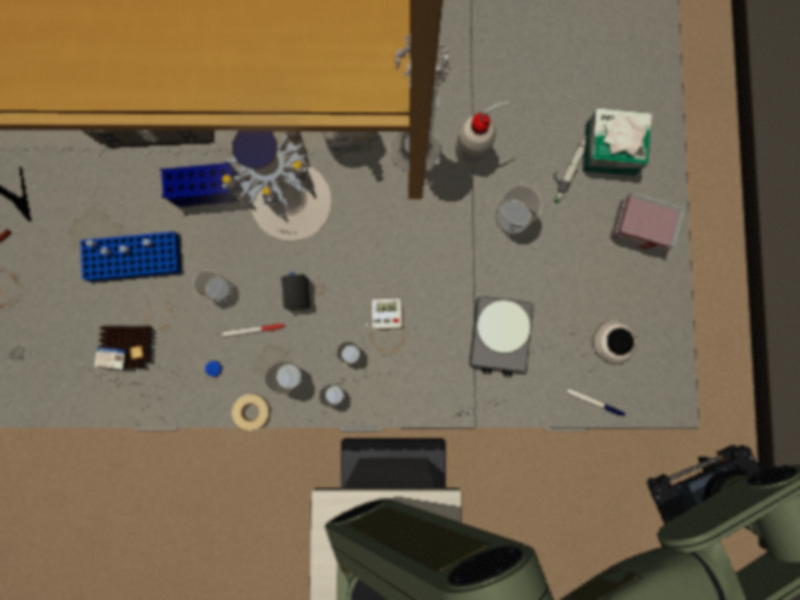

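View pics/scene0.png

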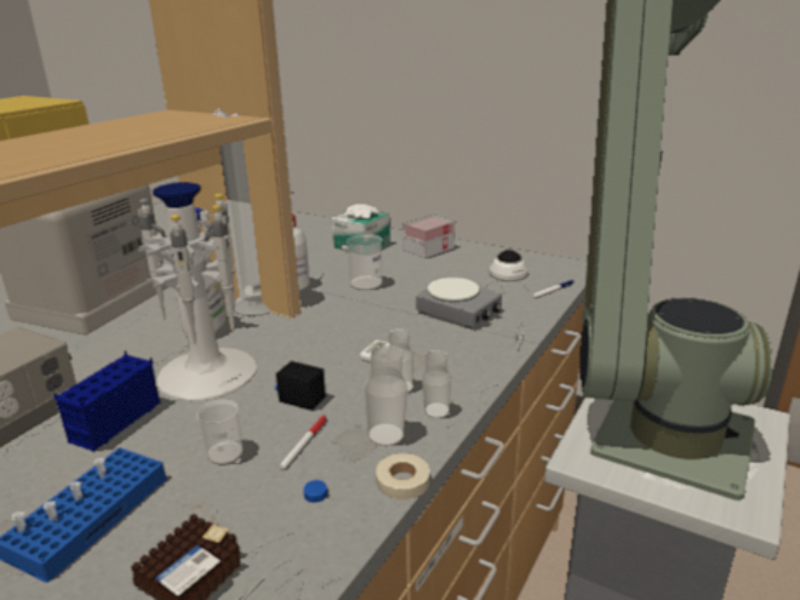

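The top view has +x up and +y left. At 800x600:
- **Stirrer and neighbours:** plate (503,327), waste beaker behind it at (517,215), vortexer on -y at (615,342), timer on +y at (387,313).
- **Flask candidates:** (288,377), (350,355) and (334,396). The largest is (288,377).
- **Beaker candidates:** small glass beaker (217,290), waste beaker (517,215).
- **Cap candidates:** blue cap (213,368), tape ring (250,412).
- **Instrument:** black box (296,292). The brown rack at (125,345) is not it.

Run:
```python
from h import *
f=load('top'); W=cloud(f); 
for n,(u,v),r,zl in [('plate',(503,327),32,(.045,.07)),('boxtop',(503,335),50,(.036,.049)),('waste',(517,215),30,(.02,.13)),('wasteRim',(517,215),30,(.09,.13)),('vort',(615,342),30,(.015,.08)),('timer',(387,313),22,(.012,.03)),('beaker',(217,290),25,(.01,.1)),('flask',(288,377),28,(.02,.17)),('flasktop',(288,377),28,(.13,.17)),('fB',(350,355),18,(.02,.17)),('fC',(334,396),18,(.02,.17)),('inst',(296,292),28,(.05,.075)),('cap',(213,368),14,(.006,.02)),('carous',(265,180),60,(.05,.5))]:
    u,v,r=int(u*.7),int(v*.7),int(r*.7)
    w=W[v-r:v+r,u-r:u+r].reshape(-1,3); 
    m=(w[:,2]>zl[0])&(w[:,2]<zl[1]); w=w[m]
    if len(w)<5: print(n,'few',len(w)); continue
    lo,hi=np.percentile(w,2,0),np.percentile(w,98,0)
    rc=cv2.minAreaRect((w[:,:2]*1000).astype(np.float32))
    print(n,len(w),'mid',((lo+hi)/2).round(3),'size',(hi-lo).round(3),'ztop',hi[2].round(3),'rect',np.round(rc[0]),np.round(rc[1]),round(rc[2],1))
im=f['color']; a=cv2.resize(im[180:300,120:270],(750,600),interpolation=cv2.INTER_CUBIC); cv2.imwrite('pics/top_loose.png',a)
```

```text
plate 1364 mid [ 0.491 -0.243  0.053] size [0.117 0.112 0.016] ztop 0.061 rect [ 489. -244.] [119. 129.] 82.7
boxtop 824 mid [ 0.479 -0.243  0.043] size [0.154 0.125 0.011] ztop 0.049 rect [ 476. -243.] [121. 160.] 83.0
waste 541 mid [ 0.744 -0.277  0.069] size [0.079 0.079 0.093] ztop 0.116 rect [ 744. -278.] [83. 83.] 63.5
wasteRim 193 mid [ 0.744 -0.277  0.104] size [0.079 0.08  0.025] ztop 0.116 rect [ 744. -278.] [83. 83.] 63.5
vort 707 mid [ 0.466 -0.49   0.04 ] size [0.083 0.08  0.046] ztop 0.064 rect [ 466. -493.] [90. 90.] 50.8
timer 420 mid [0.525 0.002 0.018] size [0.062 0.062 0.012] ztop 0.024 rect [526.   2.] [66. 62.] 0.3
beaker 326 mid [0.58  0.373 0.047] size [0.055 0.058 0.071] ztop 0.083 rect [581. 373.] [58. 60.] 1.0
flask 363 mid [0.387 0.212 0.088] size [0.062 0.063 0.131] ztop 0.153 rect [370. 218.] [ 64. 103.] 66.5
flasktop 73 mid [0.386 0.21  0.143] size [0.047 0.047 0.025] ztop 0.155 rect [386. 211.] [47. 49.] 0.1
fB 130 mid [0.44  0.081 0.067] size [0.042 0.044 0.087] ztop 0.111 rect [441.  81.] [44. 45.] 0.6
fC 153 mid [0.35  0.115 0.068] size [0.043 0.043 0.088] ztop 0.112 rect [350. 115.] [44. 44.] 89.3
inst 390 mid [0.568 0.196 0.059] size [0.067 0.048 0.013] ztop 0.066 rect [568. 196.] [70. 51.] 4.5
cap 115 mid [0.407 0.376 0.013] size [0.041 0.037 0.013] ztop 0.019 rect [408. 376.] [52. 48.] 0.3
carous 3795 mid [0.764 0.244 0.246] size [0.13  0.268 0.364] ztop 0.428 rect [803. 247.] [315. 212.] 85.7
```

View pics/top_loose.png

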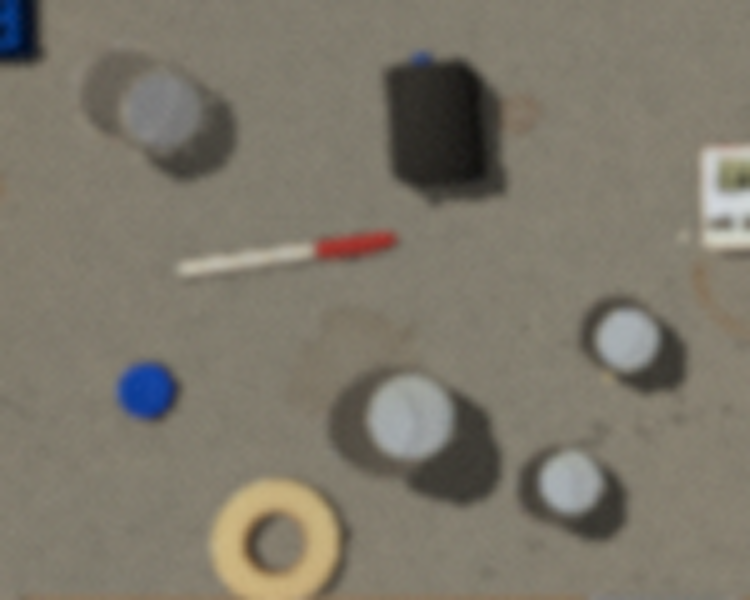

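The crop shows the big flask at (410,417), clearly larger than the two look-alikes at (627,338) and (570,483). It also shows the beaker at (162,108), the box at (438,122) with its blue knob toward +x, and the cap at (147,390). Heights and sizes fit the description, and the neighbours are consistent with a stirrer yaw of about -7.7°. I start with the flask.

```bash
cat > go.py <<'E'
import sys
from h import *
from scipy.spatial.transform import Rotation as Rn
x,y,z,th=map(float,sys.argv[1:5]); t=np.radians(th)
o=bot.get_obs(); R=Rn.from_rotvec(o['orientation'])
T=Rn.from_matrix(np.array([[np.cos(t),np.sin(t),0],[np.sin(t),-np.cos(t),0],[0,0,-1]]))
d=R.inv().apply(np.array([x,y,z])-o['position'])/.8; r=(R.inv()*T).as_rotvec()/np.radians(60)
print('t',round(float(o['time']),2),'pos',o['position'].round(4),'w',round(float(o['grip_width']),3),'gf',round(float(o['grip_force']),1),'F',o['ft_force'].round(1),'row',d.round(4),r.round(4))
E
python3 go.py 0.386 0.211 0.25 90
python3 - <<'E'
from h import *
f=load('top');W=cloud(f);im=f['color'].astype(int)
m=(im.min(2)>190);m[:200]=0;m[260:]=0;m[:,:325]=0;m[:,380:]=0
w=W[m];w=w[abs(w[:,2]-.055)<.012];print(len(w),(w.min(0)+w.max(0))/2,np.nanmean(w,0),np.ptp(w,0))
E
```

```text
t 0.1 pos [ 0.2152 -0.5328  0.2352] w 0.999 gf 0.0 F [-0.5  0.1  0.9] row [ 0.5462 -0.7822 -0.0173] [-1.3000e-03 -9.0000e-04 -1.1335e+00]
659 [ 0.49492452 -0.23969923  0.05659949] [ 0.49390821 -0.23598628  0.05612182] [0.09647124 0.0850887  0.0165383 ]
```

```bash
python3 -m handwheel '[0.28,-0.40,-0.08,0,0,-0.6,1, 0.28,-0.40,-0.08,0,0,-0.6,1, 0.28,-0.40,-0.08,0,0,-0.6,1, 0.28,-0.40,-0.08,0,0,-0.6,1, 0.28,-0.40,-0.08,0,0,-0.6,1, 0.28,-0.40,-0.08,0,0,-0.6,1, 0.546,-0.782,-0.08,0,0,-1,1, 0.546,-0.782,-0.08,0,0,-1,1, 0.546,-0.782,-0.08,0,0,-1,1, 0.546,-0.782,-0.08,0,0,-1,1, 0.546,-0.782,-0.08,0,0,-1,1, 0.546,-0.782,-0.08,0,0,-1,1]' 15; python3 go.py 0.386 0.211 0.25 90
```

```text
time: 1.1
position: [0.3261, -0.0474, 0.2879]
orientation: [2.371, 2.06, 0.001]
ft_force: [1.0, -0.4, -0.0]
grip_width: 0.998
grip_force: 0.0
t 1.1 pos [ 0.3261 -0.0474  0.2879] w 0.998 gf 0.0 F [ 1.  -0.4 -0. ] row [0.3303 0.0289 0.0473] [ 6.000e-04  1.000e-04 -1.341e-01]
```

```bash
python3 -m handwheel '[0.33,0.029,0.0,0,0,-0.134,1, 0.33,0.029,0.0,0,0,-0.134,1, 0.33,0.029,0.0,0,0,-0.134,1, 0.33,0.029,0.0,0,0,-0.134,1, 0.33,0.029,0.0,0,0,-0.134,1, 0.33,0.029,0.0,0,0,-0.134,1, 0.33,0.029,0.0,0,0,-0.134,1, 0.33,0.029,0.0,0,0,-0.134,1, 0.33,0.029,0.0,0,0,-0.134,1, 0.33,0.029,0.05,0,0,-0.134,1, 0.33,0.029,0.05,0,0,-0.134,1, 0.33,0.029,0.05,0,0,-0.134,1]'; python3 go.py 0.386 0.211 0.125 90;python3 - <<'E'
from h import *
f=grab('scene'); cv2.imwrite('pics/s1.png',cv2.resize(f['color'][150:350,180:400],(660,600)))
E
```

```text
time: 2.1
position: [0.3848, 0.2069, 0.2467]
orientation: [-2.222, -2.219, 0.008]
ft_force: [1.3, 0.1, 0.3]
grip_width: 1.004
grip_force: 0.0
t 2.1 pos [0.3848 0.2069 0.2467] w 1.004 gf 0.0 F [1.3 0.1 0.3] row [0.0055 0.0021 0.1521] [-0.004   0.0025 -0.0011]
```

View pics/s1.png

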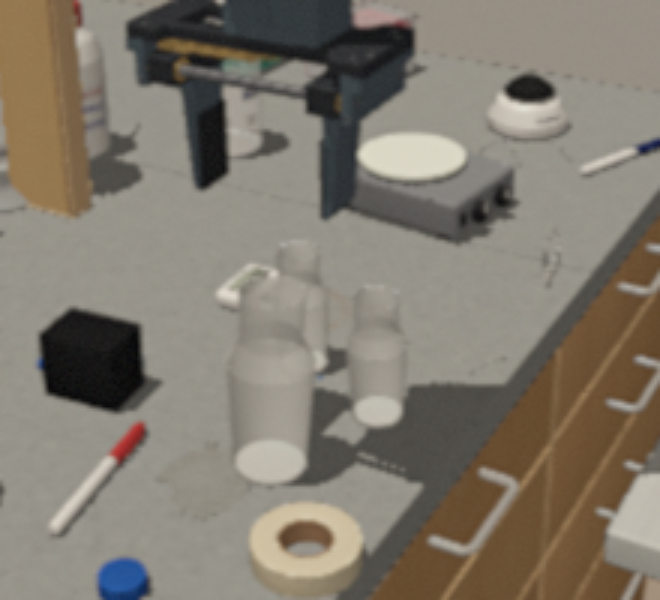

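The jaws, at (200,180) and (340,190), straddle the line over the large flask at (270,290). I go down and grip.

```bash
python3 -m handwheel '[0.005,0.002,0.05,0,0,0,1, 0.005,0.002,0.1,0,0,0,1, 0.005,0.002,0.13,0,0,0,1, 0.005,0.002,0.152,0,0,0,1, 0.005,0.002,0.152,0,0,0,1, 0.005,0.002,0.152,0,0,0,-1, 0.005,0.002,0.152,0,0,0,-1, 0.005,0.002,0.152,0,0,0,-1, 0.005,0.002,0.152,0,0,0,-1, 0.005,0.002,0.152,0,0,0,-1, 0.005,0.002,0.152,0,0,0,-1, 0.005,0.002,0.152,0,0,0,-1]' 12; python3 go.py 0.386 0.211 0.3 90
```

```text
time: 3.15
position: [0.3887, 0.2132, 0.1272]
orientation: [2.22, 2.221, 0.004]
ft_force: [0.1, -0.7, 6.7]
grip_width: 0.651
grip_force: 12.3
t 3.15 pos [0.3887 0.2132 0.1272] w 0.651 gf 12.3 F [ 0.1 -0.7  6.7] row [-0.0025 -0.0029 -0.2161] [ 0.0022 -0.0008  0.0006]
```

```bash
python3 -m handwheel '[0,0,-0.04,0,0,0,-1, 0,0,-0.08,0,0,0,-1, 0,0,-0.12,0,0,0,-1, 0,0,-0.17,0,0,0,-1, 0,0,-0.216,0,0,0,-1, 0,0,-0.216,0,0,0,-1, 0,0,-0.216,0,0,0,-1]'; python3 go.py 0.617 -0.261 0.3 82
```

```text
time: 3.73
position: [0.3885, 0.2132, 0.3006]
orientation: [2.22, 2.221, 0.006]
ft_force: [-0.6, 0.7, -1.3]
grip_width: 0.651
grip_force: 11.8
t 3.73 pos [0.3885 0.2132 0.3006] w 0.651 gf 11.8 F [-0.6  0.7 -1.3] row [-0.593   0.2852  0.0007] [ 0.0035 -0.0021  0.1339]
```

```bash
python3 -m handwheel '[-0.02,0.01,0,0,0,0,-1, -0.05,0.025,0,0,0,0.01,-1, -0.09,0.043,0,0,0,0.02,-1, -0.13,0.062,0,0,0,0.03,-1, -0.17,0.082,0,0,0,0.04,-1, -0.21,0.101,0,0,0,0.05,-1, -0.25,0.12,0,0,0,0.06,-1, -0.29,0.139,0,0,0,0.07,-1, -0.33,0.159,0,0,0,0.08,-1, -0.37,0.178,0,0,0,0.09,-1, -0.41,0.197,0,0,0,0.1,-1, -0.45,0.216,0,0,0,0.11,-1]';python3 -m handwheel '[-0.04,0.019,0,0,0,0,-1, -0.08,0.038,0,0,0,0.01,-1, -0.11,0.053,0,0,0,0.02,-1, -0.13,0.063,0,0,0,0.02,-1, -0.14,0.067,0,0,0,0.02,-1, -0.143,0.069,0,0,0,0.02,-1, -0.143,0.069,0,0,0,0.02,-1, -0.143,0.069,0,0,0,0.02,-1, -0.143,0.069,0,0,0,0.02,-1]';python3 go.py 0.617 -0.261 0.1285 82
```

```text
time: 4.73
position: [0.5604, -0.1485, 0.2963]
orientation: [-2.343, -2.087, 0.004]
ft_force: [0.2, 0.3, -0.8]
grip_width: 0.654
grip_force: 11.8
time: 5.48
position: [0.6024, -0.2656, 0.2991]
orientation: [-2.365, -2.067, -0.0]
ft_force: [-0.3, 0.5, -0.9]
grip_width: 0.659
grip_force: 11.8
t 5.48 pos [ 0.6024 -0.2656  0.2991] w 0.659 gf 11.8 F [-0.3  0.5 -0.9] row [0.0081 0.0174 0.2132] [-0.0004 -0.0005  0.0051]
```

```bash
python3 -m handwheel '[0.008,0.017,0.03,0,0,0,-1, 0.008,0.017,0.07,0,0,0,-1, 0.008,0.017,0.11,0,0,0,-1, 0.008,0.017,0.15,0,0,0,-1, 0.008,0.017,0.17,0,0,0,-1, 0.008,0.017,0.18,0,0,0,-1, 0.008,0.017,0.18,0,0,0,-1, 0.008,0.017,0.18,0,0,0,-1]';python3 go.py 0.617 -0.261 0.1285 82;python3 - <<'E'
from h import *
f=grab('scene'); cv2.imwrite('pics/s2.png',cv2.resize(f['color'][80:240,200:420],(800,582)))
E
```

```text
time: 6.15
position: [0.6176, -0.2622, 0.1562]
orientation: [2.365, 2.066, 0.001]
ft_force: [0.2, -0.3, -0.7]
grip_width: 0.657
grip_force: 11.8
t 6.15 pos [ 0.6176 -0.2622  0.1562] w 0.657 gf 11.8 F [ 0.2 -0.3 -0.7] row [ 0.0014 -0.001   0.0346] [0.0016 0.0005 0.0045]
```

View pics/s2.png

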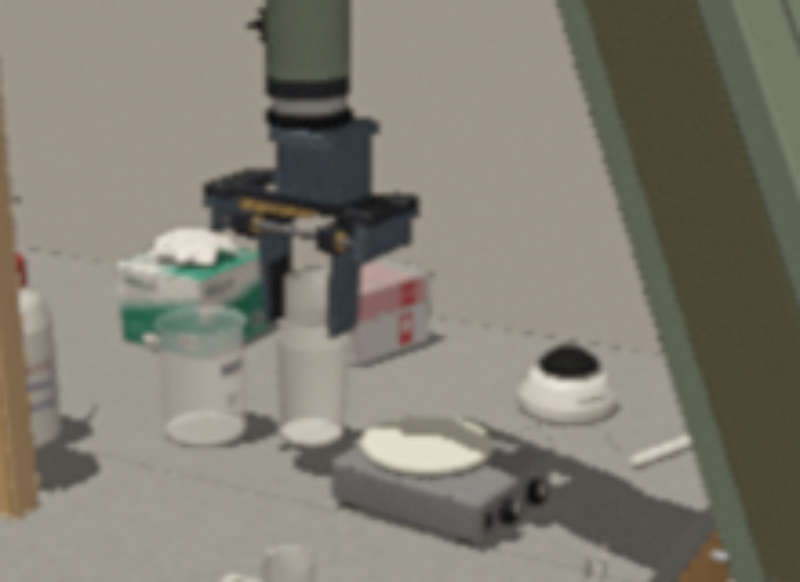

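The flask at (312,380) hangs upright between the plate and the waste beaker at (200,380). I lower it and release, opening only partway to stay clear of the neighbours.

```bash
python3 -m handwheel '[0,0,0.015,0,0,0,-1, 0,0,0.025,0,0,0,-1, 0,0,0.032,0,0,0,-1, 0,0,0.0355,0,0,0,-1, 0,0,0.0355,0,0,0,-1, 0,0,0.0355,0,0,0,-1, 0,0,0.0355,0,0,0,-1]'; python3 go.py 0.617 -0.261 0.1285 82
```

```text
time: 6.78
position: [0.6168, -0.2627, 0.1273]
orientation: [2.367, 2.066, -0.001]
ft_force: [-1.1, -0.5, 5.6]
grip_width: 0.653
grip_force: 12.2
t 6.78 pos [ 0.6168 -0.2627  0.1273] w 0.653 gf 12.2 F [-1.1 -0.5  5.6] row [ 0.0022  0.     -0.0016] [-0.0001  0.0005  0.0038]
```

```bash
python3 -m handwheel '[0,0,-0.001,0,0,0,0.8, 0,0,-0.001,0,0,0,0.8, 0,0,-0.001,0,0,0,0.8, 0,0,-0.001,0,0,0,0.8, 0,0,-0.001,0,0,0,0.8, 0,0,-0.03,0,0,0,0.8, 0,0,-0.07,0,0,0,0.8, 0,0,-0.11,0,0,0,0.8, 0,0,-0.15,0,0,0,0.8, 0,0,-0.18,0,0,0,0.8, 0,0,-0.18,0,0,0,0.8, 0,0,-0.18,0,0,0,1]'; python3 go.py 0.568 0.196 0.20 4.5
```

```text
time: 7.78
position: [0.6176, -0.2628, 0.2722]
orientation: [2.364, 2.064, 0.002]
ft_force: [0.3, -0.1, -0.8]
grip_width: 0.944
grip_force: 0.0
t 7.78 pos [ 0.6176 -0.2628  0.2722] w 0.944 gf 0.0 F [ 0.3 -0.1 -0.8] row [ 0.5599 -0.1393  0.0892] [ 0.0035 -0.0015  1.2956]
```

```bash
python3 -m handwheel '[0.28,-0.13,0,0,0,0.5,1, 0.28,-0.13,0,0,0,0.5,1, 0.28,-0.13,0,0,0,0.5,1, 0.28,-0.13,0,0,0,0.5,1, 0.28,-0.13,0,0,0,0.5,1, 0.28,-0.13,0,0,0,0.5,1, 0.56,-0.139,0,0,0,1,1, 0.56,-0.139,0,0,0,1,1, 0.56,-0.139,0,0,0,1,1, 0.56,-0.139,0,0,0,1,1, 0.56,-0.139,0,0,0,1,1, 0.56,-0.139,0,0,0,1,1]'; python3 go.py 0.568 0.196 0.15 4.5
python3 - <<'E'
from h import *
f=grab('top');W=cloud(f);im=f['color'].astype(int)
cv2.imwrite('pics/t3.png',cv2.resize(f['color'][130:280,300:500],(800,600)))
w=W[120:215,320:400].reshape(-1,3);w=w[(w[:,2]>.12)&(w[:,2]<.17)&(abs(w[:,0]-.617)<.06)&(abs(w[:,1]+.261)<.06)];print('flask top',len(w),(w.min(0)+w.max(0))/2,np.ptp(w,0))
E
```

```text
time: 8.78
position: [0.5665, 0.1995, 0.2683]
orientation: [-3.082, -0.605, 0.005]
ft_force: [0.4, -0.4, -0.5]
grip_width: 1.001
grip_force: 0.0
t 8.78 pos [0.5665 0.1995 0.2683] w 1.001 gf 0.0 F [ 0.4 -0.4 -0.5] row [0.0006 0.005  0.1479] [-0.0007  0.0032  0.295 ]
flask top 111 [ 0.6135858  -0.26544431  0.13746142] [0.04802117 0.04875655 0.03316286]
```

View pics/t3.png

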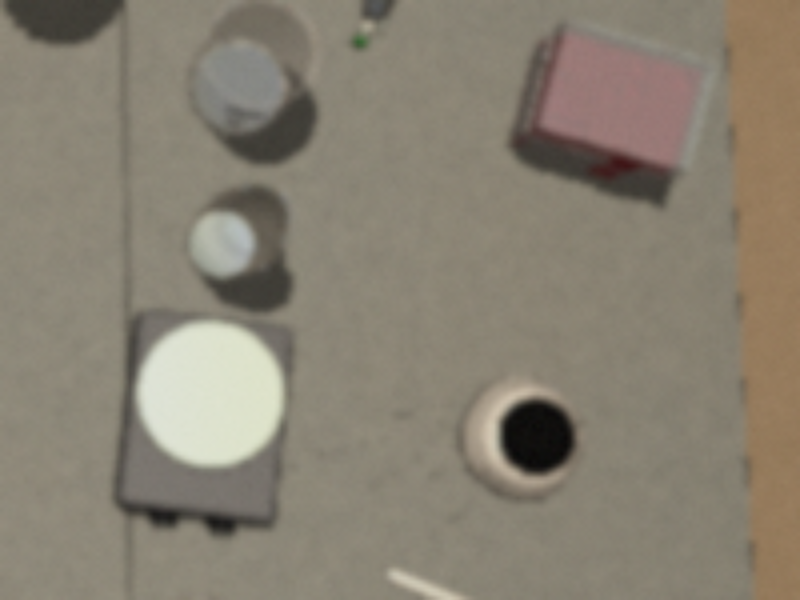

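The flask stands upright behind the plate at crop (223,245), about 3 mm off its target. The plate centre is at crop (211,393).

```bash
python3 -m handwheel '[0,0.005,0.02,0,0,0.15,1, 0,0.005,0.05,0,0,0.295,1, 0,0.005,0.1,0,0,0.295,1, 0,0.005,0.14,0,0,0.295,1, 0,0.005,0.18,0,0,0.295,1, 0,0.005,0.18,0,0,0.295,1, 0,0.005,0.18,0,0,0.295,1]' 20; python3 go.py 0.568 0.196 0.040 4.5
python3 - <<'E'
from h import *
f=load('top');K=f['K'];R=cv2.Rodrigues(f['rvec'])[0];C=-R.T@f['tvec'].reshape(3)
def ray(u,v,z):
    d=R.T@np.linalg.inv(K)@[u,v,1]; return C+d*(z-C[2])/d[2]
print('plate',ray(352.75,228.25,.055))
f=grab('top'); cv2.imwrite('pics/t4.png',cv2.resize(f['color'][150:270,130:290],(800,600)))
E
```

```text
time: 9.42
position: [0.5673, 0.192, 0.1242]
orientation: [3.137, 0.124, -0.009]
ft_force: [0.4, 0.3, 0.1]
grip_width: 0.999
grip_force: 0.0
t 9.42 pos [0.5673 0.192  0.1242] w 0.999 gf 0.0 F [0.4 0.3 0.1] row [ 0.0019 -0.0051  0.1052] [0.0015 0.0057 0.0005]
plate [ 0.49404001 -0.24820074  0.055     ]
```

View pics/t4.png

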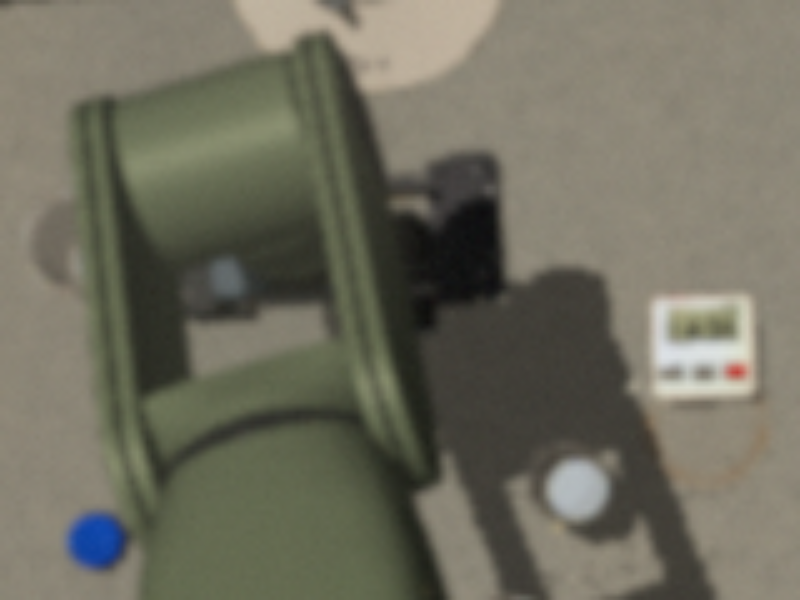

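The wrist hides the box in this view, but the measured pose is sound, so I go down and grip.

```bash
python3 -m handwheel '[0.002,-0.005,0.03,0,0,0,1, 0.002,-0.005,0.06,0,0,0,1, 0.002,-0.005,0.09,0,0,0,1, 0.002,-0.005,0.105,0,0,0,1, 0.002,-0.005,0.105,0,0,0,1, 0.002,-0.005,0.105,0,0,0,-1, 0.002,-0.005,0.105,0,0,0,-1, 0.002,-0.005,0.105,0,0,0,-1, 0.002,-0.005,0.105,0,0,0,-1, 0.002,-0.005,0.105,0,0,0,-1, 0.002,-0.005,0.105,0,0,0,-1, 0.002,-0.005,0.105,0,0,0,-1]'; python3 go.py 0.568 0.196 0.20 4.5
```

```text
time: 10.47
position: [0.5703, 0.1967, 0.043]
orientation: [3.139, 0.124, 0.001]
ft_force: [-0.4, -0.7, 1.2]
grip_width: 0.551
grip_force: 20.0
t 10.47 pos [0.5703 0.1967 0.043 ] w 0.551 gf 20.0 F [-0.4 -0.7  1.2] row [-0.0029  0.0006 -0.1962] [ 0.0003 -0.0005  0.0007]
```

```bash
python3 -m handwheel '[0,0,-0.05,0,0,0,-1, 0,0,-0.1,0,0,0,-1, 0,0,-0.15,0,0,0,-1, 0,0,-0.2,0,0,0,-1, 0,0,-0.22,0,0,0,-1, 0,0,-0.22,0,0,0,-1, 0,0,-0.22,0,0,0,-1]'; python3 go.py 0.479 -0.3705 0.22 -7.7
```

```text
time: 11.05
position: [0.5699, 0.1967, 0.2183]
orientation: [3.139, 0.124, 0.0]
ft_force: [0.7, -0.1, -3.8]
grip_width: 0.546
grip_force: 20.0
t 11.05 pos [0.5699 0.1967 0.2183] w 0.546 gf 20.0 F [ 0.7 -0.1 -3.8] row [-0.1692  0.6978 -0.0021] [ 0.000e+00 -1.000e-04  2.039e-01]
```

```bash
python3 -m handwheel '[-0.02,0.02,0,0,0,0,-1, -0.04,0.06,0,0,0,0.02,-1, -0.06,0.105,0,0,0,0.04,-1, -0.08,0.15,0,0,0,0.06,-1, -0.1,0.2,0,0,0,0.08,-1, -0.12,0.25,0,0,0,0.1,-1, -0.13,0.3,0,0,0,0.12,-1, -0.14,0.35,0,0,0,0.14,-1, -0.15,0.4,0,0,0,0.16,-1, -0.155,0.45,0,0,0,0.18,-1, -0.16,0.5,0,0,0,0.2,-1, -0.169,0.55,0,0,0,0.204,-1]'; python3 go.py 0.479 -0.3705 0.22 -7.7
```

```text
time: 12.05
position: [0.4685, -0.2537, 0.2153]
orientation: [-3.132, 0.213, 0.008]
ft_force: [0.8, 0.4, -2.9]
grip_width: 0.544
grip_force: 20.0
t 12.05 pos [ 0.4685 -0.2537  0.2153] w 0.544 gf 20.0 F [ 0.8  0.4 -2.9] row [ 0.0327  0.1428 -0.0064] [-0.0023  0.005  -0.0011]
```

```bash
python3 -m handwheel '[0.01,0.04,0,0,0,0,-1, 0.02,0.08,0,0,0,0,-1, 0.033,0.12,0,0,0,0,-1, 0.033,0.143,0,0,0,0,-1, 0.033,0.143,0.02,0,0,0,-1, 0.033,0.143,0.06,0,0,0,-1, 0.033,0.143,0.1,0,0,0,-1, 0.033,0.143,0.14,0,0,0,-1, 0.033,0.143,0.17,0,0,0,-1, 0.033,0.143,0.18,0,0,0,-1, 0.033,0.143,0.18,0,0,0,-1, 0.033,0.143,0.18,0,0,0,-1]'; python3 go.py 0.479 -0.3705 0.044 -7.7
```

```text
time: 13.05
position: [0.4807, -0.3691, 0.0737]
orientation: [-3.133, 0.211, 0.003]
ft_force: [0.4, -0.4, -1.8]
grip_width: 0.549
grip_force: 20.0
t 13.05 pos [ 0.4807 -0.3691  0.0737] w 0.549 gf 20.0 F [ 0.4 -0.4 -1.8] row [-0.0018  0.002   0.0371] [-0.0009  0.0016 -0.0001]
```

```bash
python3 -m handwheel '[-0.002,0.002,0.015,0,0,0,-1, -0.002,0.002,0.028,0,0,0,-1, -0.002,0.002,0.035,0,0,0,-1, -0.002,0.002,0.038,0,0,0,-1, -0.002,0.002,0.038,0,0,0,-1, -0.002,0.002,0.038,0,0,0,-1]'; python3 go.py 0.479 -0.3705 0.043 -7.7;  python3 -m handwheel '[0,0,0,0,0,0,0.4, 0,0,0,0,0,0,0.4, 0,0,0,0,0,0,0.4, 0,0,0,0,0,0,0.4, 0,0,-0.03,0,0,0,0.4, 0,0,-0.07,0,0,0,0.4, 0,0,-0.11,0,0,0,0.4, 0,0,-0.15,0,0,0,0.4, 0,0,-0.2,0,0,0,1, 0,0,-0.2,0,0,0,1, 0,0,-0.2,0,0,0,1]'; python3 go.py 0.407 0.376 0.2 90
```

```text
time: 13.55
position: [0.4795, -0.371, 0.0446]
orientation: [3.134, -0.211, 0.001]
ft_force: [0.2, -0.2, -3.2]
grip_width: 0.55
grip_force: 20.0
t 13.55 pos [ 0.4795 -0.371   0.0446] w 0.55 gf 20.0 F [ 0.2 -0.2 -3.2] row [-0.0007 -0.0005  0.002 ] [ 0.0005 -0.0007 -0.0001]
time: 14.47
position: [0.4803, -0.3717, 0.2074]
orientation: [3.131, -0.211, 0.009]
ft_force: [-0.7, -0.3, 0.2]
grip_width: 0.891
grip_force: 0.0
t 14.47 pos [ 0.4803 -0.3717  0.2074] w 0.891 gf 0.0 F [-0.7 -0.3  0.2] row [-0.2162 -0.9139  0.0047] [ 7.3000e-03 -1.2000e-03 -1.6285e+00]
```

```bash
python3 -m handwheel '[-0.1,-0.45,0,0,0,-0.5,1, -0.1,-0.45,0,0,0,-0.5,1, -0.1,-0.45,0,0,0,-0.5,1, -0.1,-0.45,0,0,0,-0.5,1, -0.1,-0.45,0,0,0,-0.5,1, -0.1,-0.45,0,0,0,-0.5,1, -0.216,-0.914,0,0,0,-1,1, -0.216,-0.914,0,0,0,-1,1, -0.216,-0.914,0,0,0,-1,1, -0.216,-0.914,0,0,0,-1,1, -0.216,-0.914,0,0,0,-1,1, -0.216,-0.914,0,0,0,-1,1]'; python3 go.py 0.407 0.376 0.2 90
python3 - <<'E'
from h import *
f=load('top');K=f['K'];R=cv2.Rodrigues(f['rvec'])[0];C=-R.T@f['tvec'].reshape(3)
def ray(u,v,z):
    d=R.T@np.linalg.inv(K)@[u,v,1]; return C+d*(z-C[2])/d[2]
print('cap',ray(149.4,258,.013),'beaker rim',ray(152.4,201.6,.08))
f=grab('top'); W=cloud(f)
w=W[200:280,360:460].reshape(-1,3);w=w[(abs(w[:,2]-.06)<.012)&(abs(w[:,0]-.478)<.07)&(abs(w[:,1]+.37)<.06)]
rc=cv2.minAreaRect((w[:,:2]*1000).astype(np.float32));print(rc,len(w))
E
```

```text
time: 15.47
position: [0.4305, 0.1286, 0.2029]
orientation: [-2.819, -1.386, 0.004]
ft_force: [1.1, 0.3, -0.4]
grip_width: 1.002
grip_force: 0.0
t 15.47 pos [0.4305 0.1286 0.2029] w 1.002 gf 0.0 F [ 1.1  0.3 -0.4] row [ 0.2269 -0.2122  0.0034] [-0.002   0.0016 -0.6276]
cap [0.40342712 0.37102725 0.013     ] beaker rim [0.56929951 0.34833538 0.08      ]
((478.293701171875, -369.7342529296875), (51.93246078491211, 70.23775482177734), 82.34542083740234) 403
```

```bash
python3 -m handwheel '[0.227,-0.212,0,0,0,-0.628,0.3, 0.227,-0.212,0,0,0,-0.628,0.3, 0.227,-0.212,0,0,0,-0.628,0.3, 0.227,-0.212,0,0,0,-0.628,0.3, 0.227,-0.212,0,0,0,-0.628,0.3, 0.227,-0.212,0,0,0,-0.628,0.3, 0.227,-0.212,0,0,0,-0.628,0.3, 0.227,-0.212,0.05,0,0,-0.628,0.3, 0.227,-0.212,0.1,0,0,-0.628,0.3, 0.227,-0.212,0.14,0,0,-0.628,0.3, 0.227,-0.212,0.16,0,0,-0.628,0.3, 0.227,-0.212,0.16,0,0,-0.628,0.3]' 6; python3 go.py 0.405 0.374 0.0265 90
python3 - <<'E'
from h import *
f=grab('scene'); cv2.imwrite('pics/s5.png',cv2.resize(f['color'][240:390,130:330],(800,600)))
E
```

```text
time: 16.52
position: [0.4062, 0.371, 0.0709]
orientation: [-2.222, -2.22, 0.019]
ft_force: [-1.1, -1.0, -0.6]
grip_width: 0.65
grip_force: 0.0
t 16.52 pos [0.4062 0.371  0.0709] w 0.65 gf 0.0 F [-1.1 -1.  -0.6] row [ 0.0042 -0.001   0.0555] [-0.0084  0.0077 -0.0009]
```

View pics/s5.png

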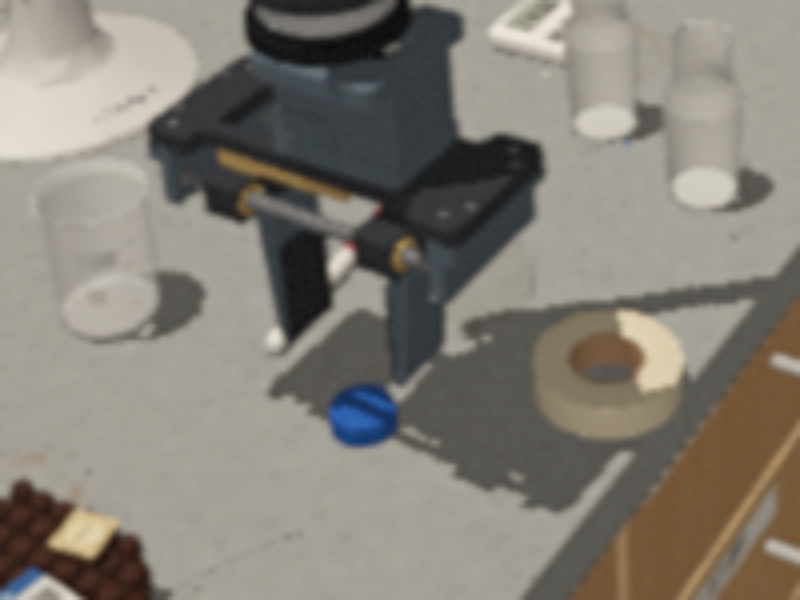

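The cap at (362,415) lies under the jaws, whose tips are about 5 cm above it. I lower and grip.

```bash
python3 -m handwheel '[0.004,-0.001,0.02,0,0,0,0.3, 0.004,-0.001,0.04,0,0,0,0.3, 0.004,-0.001,0.05,0,0,0,0.3, 0.004,-0.001,0.055,0,0,0,0.3, 0.004,-0.001,0.055,0,0,0,0.3, 0.004,-0.001,0.055,0,0,0,-1, 0.004,-0.001,0.055,0,0,0,-1, 0.004,-0.001,0.055,0,0,0,-1, 0.004,-0.001,0.055,0,0,0,-1, 0.004,-0.001,0.055,0,0,0,-1, 0.004,-0.001,0.055,0,0,0,-1]'; python3 go.py 0.405 0.374 0.0265 90
```

```text
time: 17.48
position: [0.4085, 0.3777, 0.0326]
orientation: [2.222, 2.221, 0.001]
ft_force: [0.1, -0.2, 2.7]
grip_width: 0.329
grip_force: 6.0
t 17.48 pos [0.4085 0.3777 0.0326] w 0.329 gf 6.0 F [ 0.1 -0.2  2.7] row [-0.0047 -0.0044  0.0076] [ 0.0006 -0.0004 -0.0004]
```

Only the cap's top edge is gripped: the jaws read 30 mm and the tips are 10 mm up. I regrip lower.

```bash
python3 -m handwheel '[0,0,0,0,0,0,0.2, 0,0,0,0,0,0,0.2, 0,0,0,0,0,0,0.2, -0.004,-0.004,0.004,0,0,0,0.2, -0.004,-0.004,0.0075,0,0,0,0.2, -0.004,-0.004,0.0075,0,0,0,0.2, -0.004,-0.004,0.0075,0,0,0,0.2, -0.004,-0.004,0.0075,0,0,0,-1, -0.004,-0.004,0.0075,0,0,0,-1, -0.004,-0.004,0.0075,0,0,0,-1, -0.004,-0.004,0.0075,0,0,0,-1, -0.004,-0.004,0.0075,0,0,0,-1]'; python3 go.py 0.405 0.374 0.0265 90
```

```text
time: 18.48
position: [0.4052, 0.3744, 0.0262]
orientation: [2.222, 2.221, 0.0]
ft_force: [-0.3, -0.1, -0.9]
grip_width: 0.363
grip_force: 6.0
t 18.48 pos [0.4052 0.3744 0.0262] w 0.363 gf 6.0 F [-0.3 -0.1 -0.9] row [-0.0005 -0.0002 -0.0004] [ 0.0002 -0.0001 -0.0005]
```

```bash
python3 -m handwheel '[0,0,-0.04,0,0,0,-1, 0,0,-0.08,0,0,0,-1, 0,0,-0.12,0,0,0,-1, 0,0,-0.16,0,0,0,-1, 0,0,-0.2,0,0,0,-1, 0,0,-0.22,0,0,0,-1, 0,0,-0.22,0,0,0,-1]'; python3 go.py 0.511 -0.1225 0.2 90
python3 - <<'E'
from h import *
f=grab('scene'); cv2.imwrite('pics/s6.png',cv2.resize(f['color'][170:390,130:330],(540,594)))
E
```

```text
time: 19.07
position: [0.4068, 0.3759, 0.2066]
orientation: [2.222, 2.22, 0.014]
ft_force: [0.1, 0.4, 0.4]
grip_width: 0.357
grip_force: 6.0
t 19.07 pos [0.4068 0.3759 0.2066] w 0.357 gf 6.0 F [0.1 0.4 0.4] row [-0.623   0.1306  0.0054] [ 0.0066 -0.0058 -0.0005]
```

View pics/s6.png

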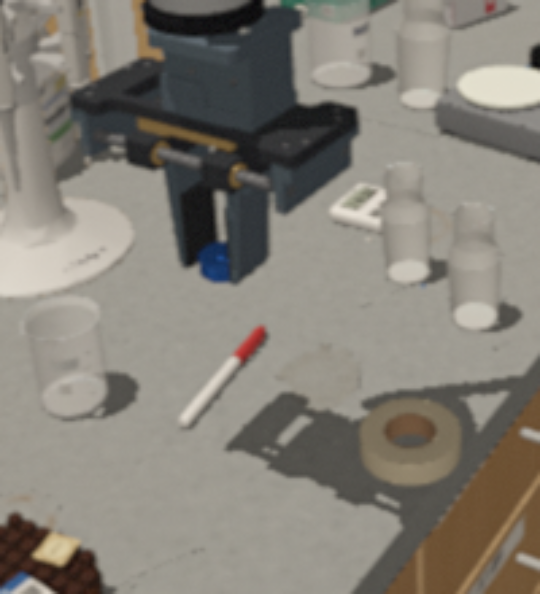

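The cap at (217,262) is held level between the tips. I carry it to the +y midpoint.

```bash
python3 -m handwheel '[-0.02,0.005,0,0,0,0,-1, -0.06,0.013,0,0,0,0,-1, -0.11,0.024,0,0,0,0,-1, -0.16,0.034,0,0,0,0,-1, -0.21,0.045,0,0,0,0,-1, -0.26,0.055,0,0,0,0,-1, -0.31,0.065,0,0,0,0,-1, -0.36,0.076,0,0,0,0,-1, -0.41,0.086,0,0,0,0,-1, -0.46,0.097,0,0,0,0,-1, -0.51,0.107,0,0,0,0,-1, -0.55,0.115,0,0,0,0,-1]'; python3 go.py 0.511 -0.1225 0.1 90
```

```text
time: 20.12
position: [0.4959, -0.0683, 0.2001]
orientation: [-2.222, -2.218, 0.004]
ft_force: [0.1, 0.6, -0.7]
grip_width: 0.357
grip_force: 6.0
t 20.12 pos [ 0.4959 -0.0683  0.2001] w 0.357 gf 6.0 F [ 0.1  0.6 -0.7] row [-0.0677  0.0195  0.125 ] [-0.0035  0.0001 -0.0017]
```

```bash
python3 -m handwheel '[-0.03,0.006,0,0,0,0,-1, -0.055,0.011,0,0,0,0,-1, -0.07,0.015,0,0,0,0,-1, -0.073,0.015,0.03,0,0,0,-1, -0.073,0.015,0.07,0,0,0,-1, -0.073,0.015,0.11,0,0,0,-1, -0.073,0.015,0.14,0,0,0,-1, -0.073,0.015,0.15,0,0,0,-1, -0.073,0.015,0.15,0,0,0,-1, -0.073,0.015,0.15,0,0,0,-1]'; python3 go.py 0.511 -0.1225 0.027 90
```

```text
time: 20.95
position: [0.509, -0.1238, 0.0821]
orientation: [-2.221, -2.221, 0.0]
ft_force: [0.5, -0.7, 0.0]
grip_width: 0.356
grip_force: 6.0
t 20.95 pos [ 0.509  -0.1238  0.0821] w 0.356 gf 6.0 F [ 0.5 -0.7  0. ] row [0.0016 0.0025 0.0689] [-0.0005 -0.0002 -0.0001]
```

```bash
python3 -m handwheel '[0.002,0.002,0.02,0,0,0,-1, 0.002,0.002,0.045,0,0,0,-1, 0.002,0.002,0.06,0,0,0,-1, 0.002,0.002,0.066,0,0,0,-1, 0.002,0.002,0.068,0,0,0,-1, 0.002,0.002,0.068,0,0,0,-1, 0.002,0.002,0.068,0,0,0,-1]'; python3 go.py 0.511 -0.1225 0.027 90; python3 -m handwheel '[0,0,0,0,0,0,-0.1, 0,0,0,0,0,0,0, 0,0,0,0,0,0,0, 0,0,0,0,0,0,0, 0,0,0,0,0,0,0, 0,0,-0.03,0,0,0,0, 0,0,-0.07,0,0,0,0, 0,0,-0.11,0,0,0,0, 0,0,-0.16,0,0,0,1, 0,0,-0.2,0,0,0,1, 0,0,-0.25,0,0,0,1, 0,0,-0.25,0,0,0,1]'; python3 go.py 0.580 0.373 0.22 90
```

```text
time: 21.53
position: [0.5114, -0.1227, 0.029]
orientation: [2.22, 2.219, 0.002]
ft_force: [0.5, 0.2, -0.8]
grip_width: 0.358
grip_force: 6.0
t 21.53 pos [ 0.5114 -0.1227  0.029 ] w 0.358 gf 6.0 F [ 0.5  0.2 -0.8] row [ 0.0002 -0.0005  0.0025] [ 0.0024  0.0007 -0.0005]
time: 22.53
position: [0.5142, -0.1235, 0.2357]
orientation: [2.213, 2.211, 0.012]
ft_force: [1.7, -0.5, -0.0]
grip_width: 0.758
grip_force: 0.0
t 22.53 pos [ 0.5142 -0.1235  0.2357] w 0.758 gf 0.0 F [ 1.7 -0.5 -0. ] row [0.6207 0.0816 0.0184] [ 0.0143  0.0038 -0.0005]
```

```bash
python3 -m handwheel '[0.05,0.005,0,0,0,0,1, 0.1,0.01,0,0,0,0,1, 0.15,0.02,0,0,0,0,1, 0.2,0.025,0,0,0,0,1, 0.25,0.03,0,0,0,0,1, 0.3,0.04,0,0,0,0,1, 0.35,0.045,0,0,0,0,1, 0.4,0.05,0,0,0,0,1, 0.45,0.06,0,0,0,0,1, 0.5,0.065,0,0,0,0,1, 0.55,0.07,0,0,0,0,1, 0.6,0.08,0,0,0,0,1]' ; python3 go.py 0.580 0.373 0.12 90
python3 - <<'E'
from h import *
f=grab('top'); W=cloud(f)
w=W[150:260,280:360].reshape(-1,3);w=w[(w[:,2]>.009)&(w[:,2]<.025)&(abs(w[:,0]-.511)<.04)&(abs(w[:,1]+.1225)<.04)];print('cap',len(w),(w.min(0)+w.max(0))/2,np.ptp(w,0))
cv2.imwrite('pics/t7.png',cv2.resize(f['color'][100:280,240:480],(800,600)))
E
```

```text
time: 23.53
position: [0.574, 0.3595, 0.2274]
orientation: [-2.221, -2.221, 0.001]
ft_force: [1.4, -0.7, -0.9]
grip_width: 1.0
grip_force: 0.0
t 23.53 pos [0.574  0.3595 0.2274] w 1.0 gf 0.0 F [ 1.4 -0.7 -0.9] row [0.0169 0.0076 0.1343] [-0.0006  0.0004 -0.    ]
cap 92 [ 0.51470538 -0.12401043  0.01636758] [0.07180279 0.07175723 0.01435791]
```

View pics/t7.png

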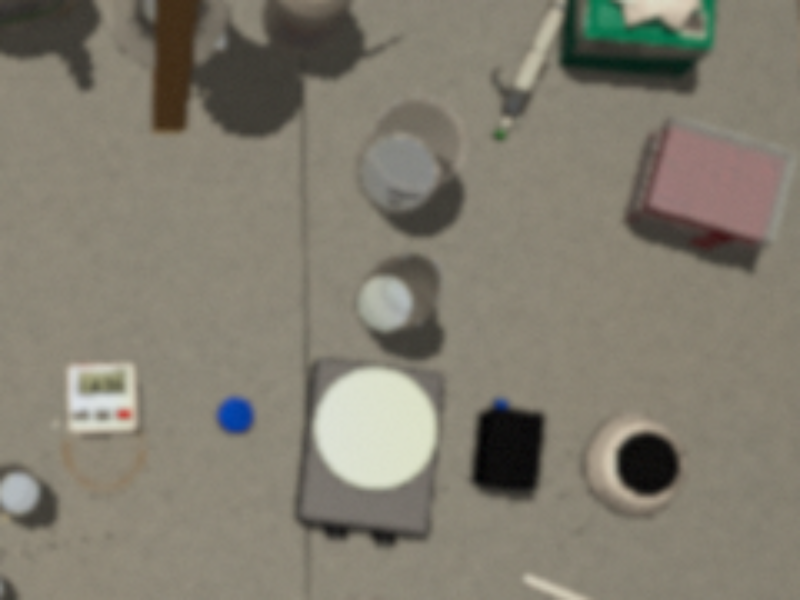

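All three are in place: cap (235,415), flask (385,303) and instrument (508,450), with the neighbours undisturbed. Next is the beaker.

```bash
python3 -m handwheel '[0.017,0.008,0,0,0,0,1, 0.017,0.008,0.04,0,0,0,1, 0.017,0.008,0.08,0,0,0,1, 0.017,0.008,0.12,0,0,0,1, 0.017,0.008,0.13,0,0,0,1, 0.017,0.008,0.134,0,0,0,1, 0.017,0.008,0.134,0,0,0,1]' 8; python3 go.py 0.580 0.373 0.053 90
python3 - <<'E'
from h import *
f=load('top');K=f['K'];R=cv2.Rodrigues(f['rvec'])[0];C=-R.T@f['tvec'].reshape(3)
def ray(u,v,z):
    d=R.T@np.linalg.inv(K)@[u,v,1]; return C+d*(z-C[2])/d[2]
cp=ray(310.5,224.5,.013); pl=ray(240+375*.3,100+428*.3,.055); d=(cp-pl)[:2]; a=np.radians(-7.7)
print(cp,pl,d@[np.cos(a),np.sin(a)],d@[-np.sin(a),np.cos(a)])
f=grab('scene'); cv2.imwrite('pics/s8.png',cv2.resize(f['color'][190:350,90:290],(750,600)))
E
```

```text
time: 24.17
position: [0.5814, 0.371, 0.1207]
orientation: [2.222, 2.221, -0.0]
ft_force: [0.2, -0.0, -1.2]
grip_width: 0.998
grip_force: 0.0
t 24.17 pos [0.5814 0.371  0.1207] w 0.998 gf 0.0 F [ 0.2 -0.  -1.2] row [ 0.0025 -0.0017  0.0846] [ 0.      0.0001 -0.0007]
[ 0.50812269 -0.12369508  0.013     ] [ 0.49358567 -0.24744151  0.055     ] -0.0021743692917504543 0.12457839345505263
```

View pics/s8.png

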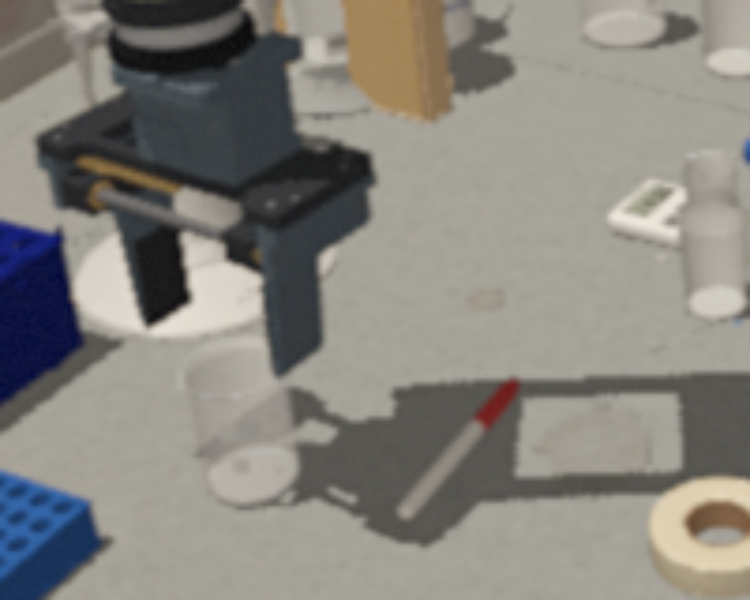

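The jaw tips at (160,320) and (290,370) straddle the beaker rim, centred at (237,365). I go down.

```bash
python3 -m handwheel '[0.002,-0.001,0.02,0,0,0,1, 0.002,-0.001,0.045,0,0,0,1, 0.002,-0.001,0.07,0,0,0,1, 0.002,-0.001,0.085,0,0,0,1, 0.002,-0.001,0.085,0,0,0,1, 0.002,-0.001,0.085,0,0,0,-1, 0.002,-0.001,0.085,0,0,0,-1, 0.002,-0.001,0.085,0,0,0,-1, 0.002,-0.001,0.085,0,0,0,-1, 0.002,-0.001,0.085,0,0,0,-1, 0.002,-0.001,0.085,0,0,0,-1, 0.002,-0.001,0.085,0,0,0,-1]'; python3 go.py 0.580 0.373 0.25 90;  python3 -m handwheel '[0,0,-0.04,0,0,0,-1, 0,0,-0.08,0,0,0,-1, 0,0,-0.12,0,0,0,-1, 0,0,-0.17,0,0,0,-1, 0,0,-0.22,0,0,0,-1, 0,0,-0.26,0,0,0,-1, 0,0,-0.26,0,0,0,-1, 0,0,-0.26,0,0,0,-1]'; python3 go.py 0.494 -0.247 0.26 90
```

```text
time: 25.22
position: [0.5809, 0.373, 0.0534]
orientation: [2.222, 2.22, 0.003]
ft_force: [1.3, -0.1, 3.0]
grip_width: 0.64
grip_force: 8.0
t 25.22 pos [0.5809 0.373  0.0534] w 0.64 gf 8.0 F [ 1.3 -0.1  3. ] row [ 2.000e-04 -7.000e-04 -2.458e-01] [ 0.0016 -0.0008 -0.0005]
time: 25.88
position: [0.5808, 0.3731, 0.2629]
orientation: [2.221, 2.22, 0.007]
ft_force: [-0.7, 0.0, -1.0]
grip_width: 0.643
grip_force: 8.0
t 25.88 pos [0.5808 0.3731 0.2629] w 0.643 gf 8.0 F [-0.7  0.  -1. ] row [-0.7752 -0.1081  0.0014] [ 0.0037 -0.0023 -0.0005]
```

```bash
python3 -m handwheel '[-0.03,-0.01,0,0,0,0,-1, -0.07,-0.02,0,0,0,0,-1, -0.12,-0.03,0,0,0,0,-1, -0.17,-0.04,0,0,0,0,-1, -0.22,-0.05,0,0,0,0,-1, -0.27,-0.06,0,0,0,0,-1, -0.32,-0.07,0,0,0,0,-1, -0.37,-0.08,0,0,0,0,-1, -0.42,-0.09,0,0,0,0,-1, -0.47,-0.1,0,0,0,0,-1, -0.52,-0.108,0,0,0,0,-1, -0.57,-0.108,0,0,0,0,-1]'; python3 -m handwheel '[-0.05,0,0,0,0,0,-1, -0.1,0,0,0,0,0,-1, -0.15,0,0,0,0,0,-1, -0.18,0,0,0,0,0,-1, -0.2,0,0,0,0,0,-1, -0.205,0,0,0,0,0,-1, -0.205,0,0,0,0,0,-1, -0.205,0,0.03,0,0,0,-1, -0.205,0,0.07,0,0,0,-1, -0.205,0,0.1,0,0,0,-1, -0.205,0,0.1,0,0,0,-1, -0.205,0,0.1,0,0,0,-1]'; python3 go.py 0.494 -0.247 0.1095 90
```

```text
time: 26.88
position: [0.4908, -0.0846, 0.2585]
orientation: [-2.219, -2.218, 0.005]
ft_force: [0.6, 0.0, -1.2]
grip_width: 0.638
grip_force: 8.0
time: 27.88
position: [0.4928, -0.2455, 0.1795]
orientation: [-2.218, -2.22, 0.001]
ft_force: [0.1, -0.2, 0.5]
grip_width: 0.64
grip_force: 8.0
t 27.88 pos [ 0.4928 -0.2455  0.1795] w 0.64 gf 8.0 F [ 0.1 -0.2  0.5] row [-0.0021  0.0018  0.0874] [-0.0032 -0.0021  0.0008]
```

```bash
python3 -m handwheel '[-0.002,0.002,0.03,0,0,0,-1, -0.002,0.002,0.06,0,0,0,-1, -0.002,0.002,0.075,0,0,0,-1, -0.002,0.002,0.084,0,0,0,-1, -0.002,0.002,0.088,0,0,0,-1, -0.002,0.002,0.089,0,0,0,-1, -0.002,0.002,0.089,0,0,0,-1, -0.002,0.002,0.089,0,0,0,-1]'; python3 go.py 0.494 -0.247 0.1085 90
```

```text
time: 28.55
position: [0.496, -0.2492, 0.1107]
orientation: [2.22, 2.219, 0.001]
ft_force: [0.2, 0.0, -0.3]
grip_width: 0.641
grip_force: 8.0
t 28.55 pos [ 0.496  -0.2492  0.1107] w 0.641 gf 8.0 F [ 0.2  0.  -0.3] row [ 0.0028 -0.0025  0.0027] [ 0.0022  0.0012 -0.0004]
```

```bash
python3 -m handwheel '[0.002,-0.002,0.0015,0,0,0,-1, 0.002,-0.002,0.003,0,0,0,-1, 0.002,-0.002,0.003,0,0,0,-1, 0.002,-0.002,0.003,0,0,0,-1]'; python3 -m handwheel '[0,0,0,0,0,0,0.8, 0,0,0,0,0,0,0.8, 0,0,0,0,0,0,0.8, 0,0,0,0,0,0,0.8, 0,0,0,0,0,0,0.8, 0,0,-0.03,0,0,0,0.8, 0,0,-0.07,0,0,0,0.8, 0,0,-0.12,0,0,0,0.8, 0,0,-0.17,0,0,0,0.8, 0,0,-0.22,0,0,0,0.8, 0,0,-0.25,0,0,0,0.8, 0,0,-0.25,0,0,0,0.8]'; python3 -m handwheel '[0.05,0.05,0,0,0,0,1, 0.1,0.05,0,0,0,0,1, 0.15,0,0,0,0,0,1, 0.2,-0.02,0,0,0,0,1, 0.25,-0.05,0,0,0,0,1, 0.3,-0.05,0,0,0,0,1, 0.35,-0.05,0,0,0,0,1, 0.4,-0.05,0,0,0,0,1, 0.4,-0.05,0,0,0,0,1, 0.4,-0.05,0,0,0,0,1]'
python3 - <<'E'
from h import *
f=grab('top'); cv2.imwrite('pics/t9.png',cv2.resize(f['color'][100:280,240:480],(800,600)))
W=cloud(f); w=W[180:260,310:390].reshape(-1,3);w=w[(w[:,2]>.07)&(w[:,2]<.15)&(abs(w[:,0]-.494)<.05)&(abs(w[:,1]+.247)<.05)];print('bk',len(w),(w.min(0)+w.max(0))/2,np.ptp(w,0))
f=grab('scene'); cv2.imwrite('pics/s9.png',cv2.resize(f['color'][130:250,220:380],(800,600)))
E
```

```text
time: 28.88
position: [0.4942, -0.2474, 0.1082]
orientation: [2.221, 2.219, 0.001]
ft_force: [0.8, 0.8, 5.7]
grip_width: 0.64
grip_force: 8.0
time: 29.88
position: [0.4957, -0.2484, 0.3134]
orientation: [2.214, 2.213, 0.006]
ft_force: [1.0, 0.2, -0.1]
grip_width: 0.901
grip_force: 0.0
time: 30.72
position: [0.4529, 0.0761, 0.3062]
orientation: [-2.215, -2.225, 0.0]
ft_force: [-0.1, -0.3, -0.6]
grip_width: 1.0
grip_force: 0.0
bk 214 [ 0.49480983 -0.24606062  0.10593427] [0.05753574 0.05983026 0.07156956]
```

View pics/t9.png

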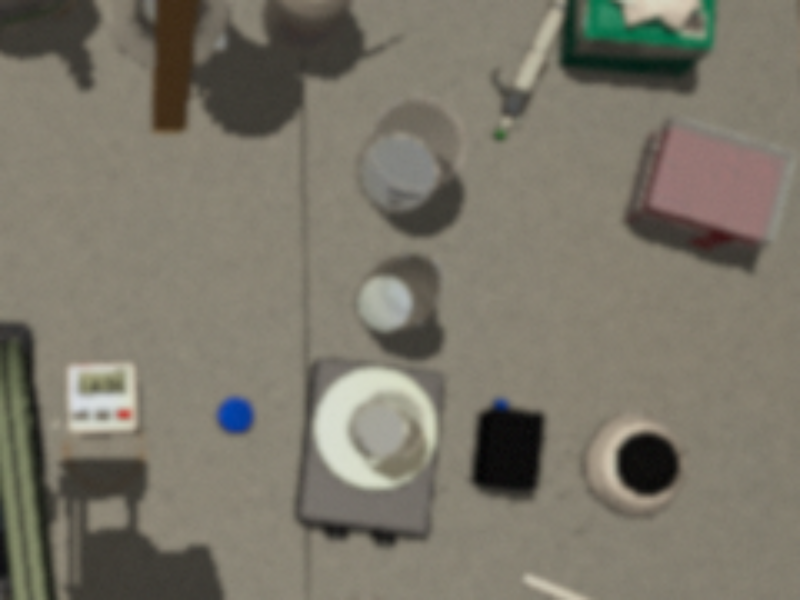

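View pics/s9.png

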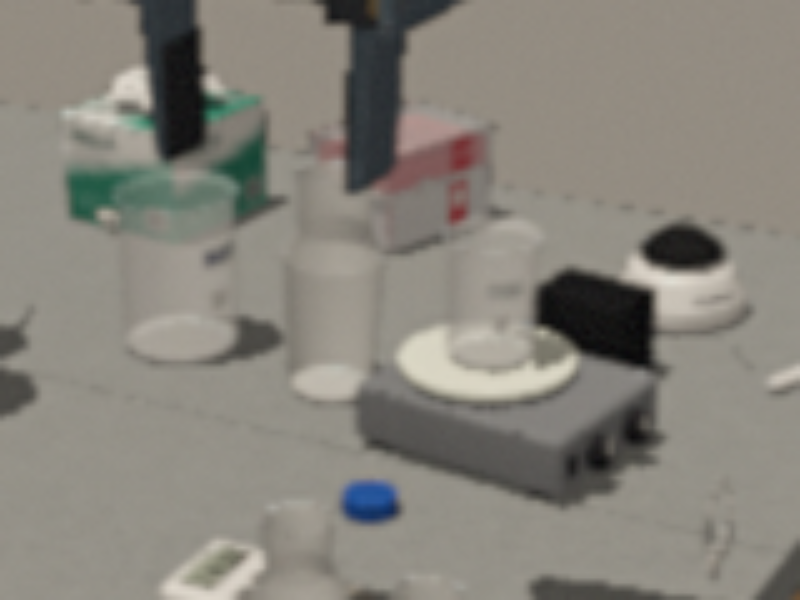

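Run:
```python
from h import *
t=load('top')['color'][200:260,320:400]; s=load('scene')['color'][165:215,290:345]
a=cv2.resize(t,(400,300),interpolation=cv2.INTER_CUBIC);b=cv2.resize(s,(400,364),interpolation=cv2.INTER_CUBIC)
c=np.zeros((364,800,3),np.uint8);c[:300,:400]=a;c[:,400:]=b;cv2.imwrite('pics/c10.png',c)
for n in('top','scene'):
    W=cloud(load(n)).reshape(-1,3);q=W[(abs(W[:,0]-.494)<.1)&(abs(W[:,1]+.247)<.1)]
    for lo,hi in((.064,.085),(.085,.11),(.11,.145)):
        w=q[(q[:,2]>lo)&(q[:,2]<hi)&(np.hypot(q[:,0]-.494,q[:,1]+.247)<.05)]
        print(n,lo,len(w),w[:,:2].min(0).round(3),w[:,:2].max(0).round(3))
```

```text
top 0.064 48 [ 0.466 -0.273] [ 0.521 -0.212]
top 0.085 55 [ 0.466 -0.273] [ 0.52  -0.218]
top 0.11 128 [ 0.467 -0.276] [ 0.524 -0.216]
scene 0.064 116 [ 0.463 -0.262] [ 0.517 -0.218]
scene 0.085 146 [ 0.464 -0.258] [ 0.52  -0.217]
scene 0.11 266 [ 0.463 -0.283] [ 0.522 -0.218]
```

View pics/c10.png

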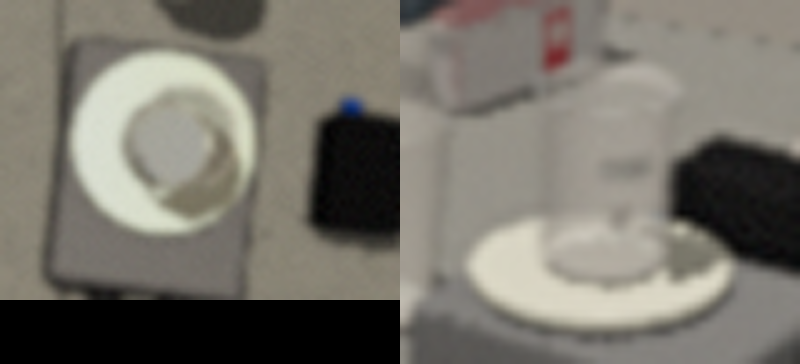

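Both depth clouds put the beaker's centre at (0.494, -0.246), against the plate's (0.494, -0.247). In the enlarged crop the base (172,143) sits about 5 mm from the plate's middle (163,143), inside the 15 mm tolerance. In the side view the white ellipse includes the plate's 10 mm edge, which explains the apparent offset there. I hand in.

```bash
python3 -c "
from cell import workorder
print(workorder.job_done())"
```

```text
the job is handed in; nothing more can be done
None
```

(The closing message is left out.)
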